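# Clear the tilting stage and hold a sample slide flush on it

## Robot

A 6-joint arm with a two-finger parallel gripper is mounted at the origin on the work surface. World frame = base frame: x ahead of the robot, y to its left, z up, the work surface at z = 0. Lengths are in m, angles in degrees, forces in N, time in s.
With the tool pointing down it reaches from about 0.3 to 0.75 m from the base axis. Payload 8.5 kg.
Tool frame: the origin (TCP) lies midway between the tips of the shut fingers; the grasp point (between the pads) lies behind it (grasp_offset is the z of the grasp point in the tool frame, in m); z points along the fingers, y is the direction in which the jaws open and shut (so a half turn about z gives the same grasp; the last joint's range is limited). The gripper opens to 85 mm and grips with 20 to 120 N. Pads are 22 mm wide; open, the fingers measure 114 mm over their backs; the gripper's body (76 mm by 85 mm) begins 54 mm behind the grasp point. The pads swing forward as they close: fully open they stand 13 mm farther back than shut.
Start: joints at [64.956, 21.807, 74.336, -0, 83.858, -12.336], TCP at [0.121, 0.537, 0.231] pointing down, gripper open.
Joint ranges: [-178.18, 178.18], [-50.72, 133.34], [12.68, 142.11], [-81.47, 261.47], [9.98, 163.14], [-165.26, 165.26]. Speed limits (degrees/s): [136.94, 136.94, 180, 180, 180, 180].

## Interface

Orientations are given as a 3x3 rotation matrix whose columns are the frame's x, y, z axes.
In Python, from rig import * gives the robot as it stands.
- The arm moves only by the shell command python3 -m pendant 'ROWS' [FORCE]. ROWS is JSON, one flat list of numbers, 7 for each row, row after row: the finger opening in mm, from 0 to 85.4, then the shift along the tool's x, y, z in units of 50 mm (1.0 is 50 mm), then the turn, a rotation vector about the tool's x, y, z in units of 8 degrees (1.0 is 8 degrees). In form: [hand, dx, dy, dz, wx, wy, wz, hand, dx, dy, dz, wx, wy, wz, ...]. A call has 1 to 12 rows; each row shifts and turns the commanded pose from where the row before left it, along the tool's axes as they then stand; what a row does not reach is not made up. A row lasts 1/10 s, in which the tool goes at most 50 mm and 8.59 degrees, less where a joint would pass 70% of its speed; a pose out of reach is approached as far as the arm can. A call is refused whole if a number of a shift passes 1 or a number of a turn 1, either way. A call with a gripper value outside its range is refused whole. The fingers move at their own pace and stop on an object; FORCE is the grip in N (left out, the last holds). Time passes only in rows, so rows that do not move let the fingers close. It gives the time, the measured TCP pose, the force and the opening at its end, in the units of the state.
- observe(): the state, without advancing time (a new reading comes with each control period).
- get_image(name): name is "side" or "top"; returns a dict with "frame" (420x560x3 uint8, red, green, blue), "depth" (420x560 float32, m along the optical axis (not along the pixel's ray), 0 where there is no reading), "K" (3x3 intrinsics, pixels), "rvec" (rotation vector, rad) and "tvec" (3), from world to camera coordinates, as OpenCV has them. Camera axes: x right, y down, z forward; pixel columns grow to the right and rows downward; lengths in m; the calibration is good to about 2 mm. A picture is of the moment at which its call begins.
- close_job(): hands the job in, once; it reports no verdict.
The state is a dict: "time_s": time; "q": joint angles; "qvel": joint speeds; "joint_efforts": joint torques, N m; "position": TCP position; "tool_rot": TCP orientation; "ft_force": force on the tool from outside, world axes, zero at the start; "wrist_torque": the same for the moment, N m; "grip_width": finger opening in m.
Only numpy, scipy, OpenCV 4.12 (cv2) and the standard library are available. Lean on these libraries where they do the work, as an engineer would, in place of code of your own. Each camera call takes 0.05 s, during which the arm holds its last target.

## Task

Using the blue scraper block, wipe the three orange chips off the dark sloped face of the stage, then lay the scraper back down on the bench clear of the stage. Then pick up the glass slide by its white handle, tilt it to the slope of the face and press it lightly but definitely, flat and flush, inside the white outline, squared up with it; finish while still gripping the slide and pressing it there. Touch the chips with nothing but the scraper, do not press the glass hard, and leave the other labware where it stands.

Things in the scene. Friction and masses are not known exactly. Their poses are not given: they have to be found in the camera images.
- stage: Bench-fixed foot of the tilting stage: grey, 130 (x) x 150 (y) x 10, with two side posts 54 tall under the plate, and a white catch tray 70 x 150 x 16 tall in front (centre x -92). It carries the dark plate, whose face centre is 70 above this origin. Origin: on the bench under the plate centre; x towards the high side of the plate, y along its level direction, z up.
- plate: Dark steel plate of the stage, 130 (x) x 120 (y) x 10, sloping down towards the robot side, locked at a slope of 0.22 to 0.38 rad, different each time; pressing does not move it. Origin: centre of its top face and of the white outline on it (62 along x, 86 along y), 70 above the bench. x up the slope, y level, z square out of the face. The face has no rim.
- scraper: Blue scraper block, rubber edge below, 150 g. Foot 16 (x) x 104 (y) x 16 tall, its lowest 6 rubber, 12 thick; on it a handle fin 14 (x) x 50 (y), from 16 up to 62 height, gripped across its 14 mm (along x). Origin: centre of its underside, z up through the handle. Starts standing on the bench.
- slide: Glass slide under a white carrier, 120 g. Glass 52 (x) x 76 (y) x 5; on it a pad 40 x 60 up to 9 height and a handle fin 14 (x) x 46 (y) from 9 up to 60 height, gripped across its 14 mm (along x). Origin: centre of the glass underside, z up through the handle. Starts flat on the bench. On the stage its x belongs along the face's x, either way round.
- chip1: Orange ceramic chip, about 16 x 20 x 11, 10 g, lying loose on the sloped face; origin: centre of its underside
- chip2: Orange ceramic chip, about 18 x 18 x 11, 10 g, lying loose on the sloped face; origin: centre of its underside
- chip3: Orange ceramic chip, about 20 x 16 x 11, 10 g, lying loose on the sloped face; origin: centre of its underside
- blue_rack: Bystander, to be left alone: blue tube rack, 66 x 102 x 40 mm; origin: centre of its underside
- tip_box: Bystander, to be left alone: yellow tip box, 84 x 120 x 50 mm; origin: centre of its underside
- bottle: Bystander, to be left alone: amber bottle, 70 diameter, 150 tall mm; origin: centre of its underside
- jar: Bystander, to be left alone: small clear jar with red cap, 52 diameter, 60 tall mm; origin: centre of its underside
- beaker: Bystander, to be left alone: open glass beaker, 72 diameter, 90 tall mm; origin: centre of its underside
Not all that is in view belongs to the job. Of the things that look like the scraper, the largest one is meant.

How it is judged:
By the outcome, as a careful person would: the job done as asked, in the order asked, and still so for the second after the job is handed in, while the arm keeps its last pose, push and grip.
It also fails if it takes over 67 s, if anything falls off the work surface, if the arm or the gripper's body presses on something with over 40 N, if the wrist force passes 120 N, or if a joint passes its speed limit or range.

## Working session

There is one attempt and no reset: what is moved stays moved. The work goes in short steps, Python scripts to look and compute and a shell command to move; the robot and the scene stay as the last step left them, time stands still between calls to the robot, and variables do not carry over. Pictures are saved under pics/ and viewed, and the job is handed in when it is done.

```bash
ls; mkdir -p pics
python3 - <<'E'
from rig import *
import cv2,numpy as np
s=observe();print({k:np.round(v,4).tolist() for k,v in s.items()})
try: print(grasp_offset)
except Exception as e: print(e)
for n in("side","top"):
    i=get_image(n);cv2.imwrite(f"pics/{n}0.png",i["frame"][:,:,::-1]);np.savez(f"pics/{n}0.npz",**i)
    print(n,i["K"].tolist(),i["rvec"],i["tvec"],-cv2.Rodrigues(np.array(i["rvec"]))[0].T@np.array(i["tvec"]).ravel())
E
```

```text
pics
{'time_s': 0.0, 'q': [64.9562, 21.8409, 74.3839, 0.0008, 83.8594, -12.3359], 'qvel': [-0.04, -0.0312, -0.0303, -0.0868, 0.0238, 0.0599], 'joint_efforts': [0.0012, -44.846, -23.128, -0.0001, 0.0047, 0.0], 'position': [0.1209, 0.5363, 0.2307], 'tool_rot': [[-0.9755, 0.22, -0.0006], [0.22, 0.9755, -0.0013], [0.0003, -0.0014, -1.0]], 'ft_force': [-0.9518, -0.2973, -0.3398], 'wrist_torque': [-0.033, 0.0237, -0.0184], 'grip_width': 0.0853}
-0.0187
side [[406.3293690277932, 0.0, 275.85052620070576], [0.0, 406.3293690277932, 206.03667830168354], [0.0, 0.0, 1.0]] [ 0.11459062 -2.90664653  1.08567983] [0.50400703 0.0982984  1.11604006] [0.44070613 0.69616798 0.91124055]
top [[489.44047438422444, 0.0, 283.2734771717889], [0.0, 489.44047438422444, 210.89860800985204], [0.0, 0.0, 1.0]] [ 2.16394704 -2.17499668  0.11288276] [-0.00438012  0.52622924  1.33693471] [ 0.38665757 -0.00468904  1.38376471]
```

View pics/side0.png

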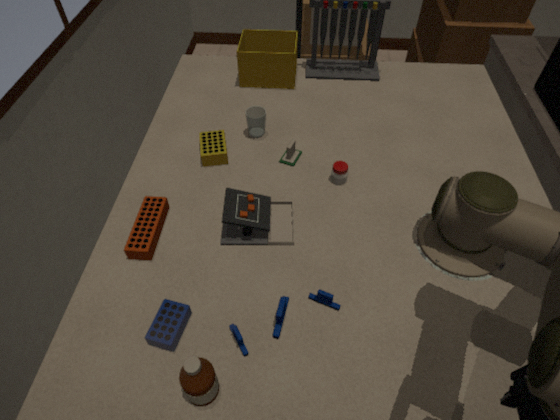

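View pics/top0.png

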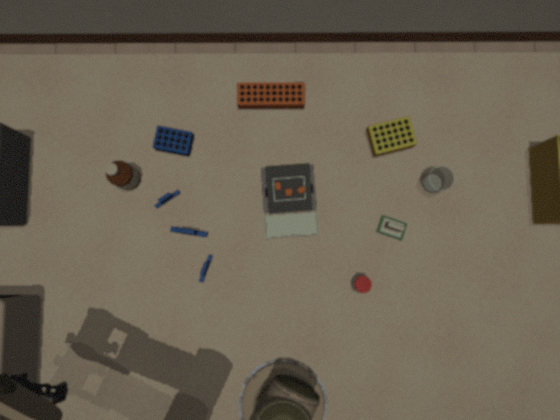

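Scraper candidates in the top view are the blue blocks at (167,198), (189,231) and (206,268). The blue rack at (174,140) is a bystander. The middle block looks longest, so I'll check it in a close crop and measure it.

```bash
cat > h.py <<'E'
import numpy as np,cv2
def load(n): 
    d=np.load(n,allow_pickle=True); return {k:d[k] for k in d.files}
def cam(i):
    R=cv2.Rodrigues(np.array(i["rvec"],float))[0]; t=np.array(i["tvec"],float).ravel(); return R,t
def pts(i,uv,depth=None):
    R,t=cam(i);K=np.array(i["K"]);uv=np.atleast_2d(uv)
    z=i["depth"][uv[:,1].astype(int),uv[:,0].astype(int)] if depth is None else depth
    p=np.c_[(uv[:,0]-K[0,2])/K[0,0]*z,(uv[:,1]-K[1,2])/K[1,1]*z,z]
    return (p-t)@R
def ray(i,uv,zw):
    R,t=cam(i);K=np.array(i["K"]);uv=np.atleast_2d(np.array(uv,float))
    d=np.c_[(uv[:,0]-K[0,2])/K[0,0],(uv[:,1]-K[1,2])/K[1,1],np.ones(len(uv))]@R
    c=-R.T@t; return c+d*((zw-c[2])/d[:,2])[:,None]
def cloud(i):
    h,w=i["depth"].shape;v,u=np.mgrid[:h,:w]
    return pts(i,np.c_[u.ravel(),v.ravel()]).reshape(h,w,3)
E
python3 - <<'E'
from h import *
for n in("top","side"):
    i=load(f"pics/{n}0.npz");f=i["frame"];hsv=cv2.cvtColor(f,cv2.COLOR_RGB2HSV);P=cloud(i)
    m=cv2.inRange(hsv,(100,120,40),(130,255,255))
    N,l,st,c=cv2.connectedComponentsWithStats(m)
    for k in range(1,N):
        if st[k,4]<25: continue
        uv=np.argwhere(l==k)[:,::-1]; p=P[l==k]; r=cv2.minAreaRect((p[:,:2]*1000).astype(np.float32))
        print(n,c[k].round(),st[k,4],"rect mm",np.round(r[0]),np.round(r[1]),round(r[2],1),"zmax",p[:,2].max().round(3),np.median(p[:,2]).round(3))
t=load("pics/top0.npz")["frame"][:,:,::-1];s=load("pics/side0.npz")["frame"][:,:,::-1]
a=cv2.resize(t[150:290,150:420],None,fx=2.9,fy=2.9,interpolation=cv2.INTER_CUBIC)
a=np.clip(a*1.6,0,255).astype(np.uint8)
cv2.imwrite("pics/tc.png",a)
b=cv2.resize(s[120:360,200:370],None,fx=2.5,fy=2.5,interpolation=cv2.INTER_CUBIC);cv2.imwrite("pics/sc.png",np.clip(b*1.6,0,255).astype(np.uint8))
E
```

```text
top [173. 141.] 638 rect mm [593. 153.] [510.  95.] 48.1 zmax 1.384 0.04
top [164. 199.] 61 rect mm [485. 165.] [389.  43.] 66.1 zmax 1.384 0.04
top [189. 231.] 111 rect mm [471. 258.] [94. 10.] 81.9 zmax 0.068 0.059
top [205. 268.] 60 rect mm [368. 209.] [ 8. 70.] 69.9 zmax 0.056 0.045
side [325. 294.] 59 rect mm [371. 214.] [11. 36.] 68.1 zmax 0.05 0.047
side [313. 296.] 33 rect mm [398. 204.] [12. 18.] 83.2 zmax 0.023 0.012
side [282. 306.] 142 rect mm [462. 455.] [ 26. 484.] 2.1 zmax 0.911 0.06
side [170. 308.] 203 rect mm [726. 292.] [68. 62.] 78.7 zmax 0.044 0.04
side [334. 305.] 43 rect mm [347. 223.] [11. 27.] 70.7 zmax 0.018 0.012
side [278. 329.] 90 rect mm [465. 480.] [ 23. 434.] 3.5 zmax 0.911 0.016
side [236. 332.] 87 rect mm [570. 316.] [17. 56.] 27.2 zmax 0.052 0.047
side [243. 349.] 54 rect mm [550. 347.] [12. 25.] 31.9 zmax 0.027 0.012
```

View pics/tc.png

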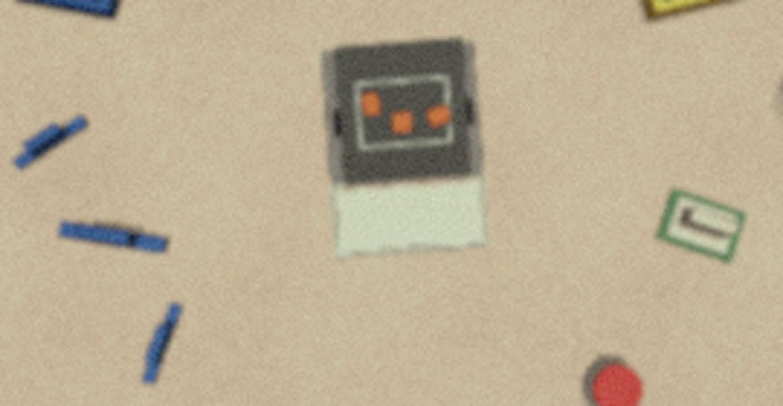

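View pics/sc.png

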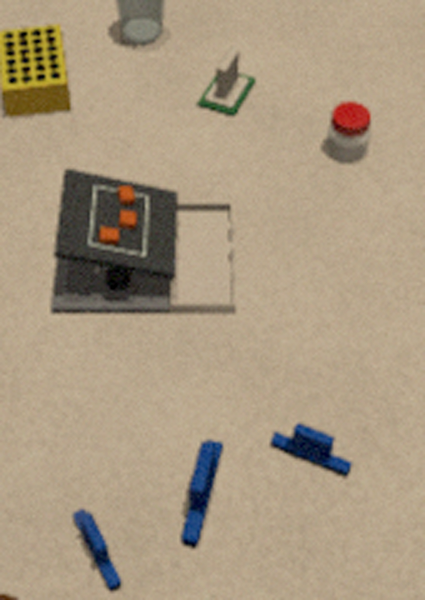

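The close crops show three blue blocks. The middle one, top (189,231) and side (281,315), is clearly the largest, about 104 mm, so it's the scraper. The slide has a green rim and stands at top (391,227). The chips lie across the upper half of the outline at (278,185), (288,192) and (301,190). Next I'll measure poses.

Run:
```python
from h import *
D={n:load(f"pics/{n}0.npz") for n in("top","side")}
# plate plane: fit by dark pixels
for n in D:
    i=D[n];f=i["frame"];hsv=cv2.cvtColor(f,cv2.COLOR_RGB2HSV);P=cloud(i)
    box=((P[...,0]>.45)&(P[...,0]<.68)&(abs(P[...,1])<.12)&(P[...,2]>.035)&(P[...,2]<.11))
    m=box&(hsv[...,2]<75)
    p=P[m];
    for _ in range(4):
        c=p.mean(0);u,s,v=np.linalg.svd(p-c,full_matrices=False);nn=v[2]*np.sign(v[2][2]);d=(p-c)@nn;p=p[abs(d)<max(.002,2*d.std())]
    print(n,"plane n",nn,"slope",np.arccos(nn[2]),"yaw",np.degrees(np.arctan2(-nn[1],-nn[0])),c,len(p),d.std())
    D[n]['pl']=(c,nn)
    # chips
    mo=((hsv[...,0]<14)&(hsv[...,1]>140)&box).astype(np.uint8);
    N,l,st,cc=cv2.connectedComponentsWithStats(mo)
    for k in range(1,N):
        if st[k,4]>8: print(" chip",cc[k].round(1),st[k,4],P[l==k].mean(0).round(4))
    # white outline
    k1=np.ones((3,3))
    mw=(box&(hsv[...,2]>95)&(hsv[...,1]<80)&(abs((P-c)@nn)<.006))
    print(" outl px",mw.sum(),)
    # cast onto plane
    R,t=cam(i);K=i["K"];uv=np.argwhere(mw)[:,::-1].astype(float)
    cw=-R.T@t;dr=np.c_[(uv[:,0]-K[0,2])/K[0,0],(uv[:,1]-K[1,2])/K[1,1],np.ones(len(uv))]@R
    q=cw+dr*((((c-cw)@nn)/(dr@nn))[:,None])
    ey=np.cross(nn,[1,0,0]);ey/=np.linalg.norm(ey);ex=np.cross(ey,nn)
    ab=np.c_[(q-c)@ex,(q-c)@ey]*1000
    r=cv2.minAreaRect(ab.astype(np.float32));print(" rect",r, "center",c+ex*r[0][0]/1000+ey*r[0][1]/1000,"ex",ex)
# blue
for n in D:
  i=D[n];f=i["frame"];hsv=cv2.cvtColor(f,cv2.COLOR_RGB2HSV);P=cloud(i)
  R,t=cam(i)
  m=cv2.inRange(hsv,(100,100,30),(130,255,255))>0
  box=m&(P[...,0]>.42)&(P[...,0]<.52)&(P[...,1]>.19)&(P[...,1]<.33)&(P[...,2]<.08)
  for nm,lo,hi in(("foot",.005,.022),("fin",.05,.07)):
    p=P[box&(P[...,2]>lo)&(P[...,2]<hi)]
    if len(p)>5:
      r=cv2.minAreaRect((p[:,:2]*1000).astype(np.float32));print(n,nm,len(p),r,p[:,2].mean(), p.mean(0), np.linalg.svd(p[:,:2]-p[:,:2].mean(0))[2][0])
  # slide
  b2=(abs(P[...,0]-.49)<.09)&(P[...,1]<-.24)&(P[...,1]>-.4)&(P[...,2]<.08)
  g=b2&(hsv[...,0]>35)&(hsv[...,0]<90)&(hsv[...,1]>60)
  for nm,mm in(("glass",g),("fin",b2&(P[...,2]>.05)),("fin all",b2&(P[...,2]>.02)),("z4-14",b2&(P[...,2]>.003)&(P[...,2]<.014))):
    p=P[mm]
    if len(p)>5: print(n,nm,len(p),cv2.minAreaRect((p[:,:2]*1000).astype(np.float32)),p.mean(0))
```

```text
top plane n [-0.29851936 -0.01856961  0.95422291] slope 0.303745532738878 yaw 3.5595378446068455 [ 0.58428713 -0.02251823  0.07017343] 1508 0.00216275338540818
 chip [277.5 185.4] 38 [0.5894 0.0081 0.0834]
 chip [300.6 189.5] 37 [ 0.5787 -0.0539  0.078 ]
 chip [288.  191.7] 40 [ 0.5731 -0.0199  0.0765]
 outl px 16
 rect ((21.305152893066406, 5.305416107177734), (118.15773010253906, 92.64154052734375), 89.94567108154297) center [ 0.60462084 -0.01733757  0.07663545] ex [ 0.95440358 -0.00580822  0.29846285]
side plane n [-0.29962764 -0.02071128  0.95383139] slope 0.3050518246659103 yaw 3.9541881446708387 [ 0.58682141 -0.01377699  0.06985998] 1255 0.0014558949038533328
 chip [249.9 197.7] 46 [ 0.5816 -0.0516  0.0762]
 chip [250.7 207.2] 52 [ 0.5753 -0.0186  0.0744]
 chip [243.3 213.8] 52 [0.5912 0.0108 0.0799]
 outl px 8
 rect ((-0.8236064910888672, -6.63360595703125), (60.33757400512695, 79.39016723632812), 4.626945972442627) center [ 0.58603564 -0.02040367  0.06946926] ex [ 0.95405622 -0.00650451  0.29955703]
top foot 52 ((471.9124755859375, 257.66400146484375), (99.34285736083984, 10.
[... 1227 characters left out ...]
3887939453) 0.06027397804398501 [0.47268195 0.26545261 0.06027398] [0.17929649 0.98379508]
side glass 84 ((482.64862060546875, -311.5802307128906), (85.0087890625, 52.42714309692383), 69.17692565917969) [ 0.48245409 -0.29383811  0.00523764]
side fin 56 ((484.15899658203125, -306.93603515625), (47.27288818359375, 15.43693733215332), 71.89207458496094) [ 0.48385253 -0.30443797  0.05720262]
side fin all 115 ((484.2505798339844, -306.656005859375), (47.8620719909668, 15.43693733215332), 71.89207458496094) [ 0.48381441 -0.30133255  0.04559883]
side z4-14 210 ((492.7506103515625, -325.9050598144531), (182.11648559570312, 136.26846313476562), 7.803500175476074) [ 0.48236543 -0.30460507  0.00606589]
```

```bash
cat > plate.py <<'E'
from h import *
import sys
def castpl(i,uv,c,nn):
    R,t=cam(i);K=i["K"];uv=np.atleast_2d(np.array(uv,float))
    cw=-R.T@t;dr=np.c_[(uv[:,0]-K[0,2])/K[0,0],(uv[:,1]-K[1,2])/K[1,1],np.ones(len(uv))]@R
    return cw+dr*((((c-cw)@nn)/(dr@nn))[:,None])
if __name__=="__main__":
  sl=.3045;yaw=np.radians(3.75)
  nn=np.array([-np.sin(sl)*np.cos(yaw),-np.sin(sl)*np.sin(yaw),np.cos(sl)])
  for n,c in(("top",[.58429,-.02252,.07017]),("side",[.58682,-.01378,.06986])):
    c=np.array(c);i=load(f"pics/{n}0.npz");g=i["frame"].astype(float).min(2);P=cloud(i)
    q=castpl(i,np.argwhere(np.ones(g.shape))[:,::-1],c,nn).reshape(g.shape+(3,))
    ex=np.array([np.cos(sl)*np.cos(yaw),np.cos(sl)*np.sin(yaw),np.sin(sl)]);ey=np.cross(nn,ex)
    A=(q-c)@ex*1000;B=(q-c)@ey*1000
    base=np.median(g[(abs(A)<20)&(abs(B)<30)])
    near=(abs(A)<50)&(abs(B)<52)
    hsv=cv2.cvtColor(i["frame"],cv2.COLOR_RGB2HSV)
    m=near&(g>base+25)&(hsv[...,1]<120)
    w=(g-base)*m
    print(n,base,m.sum(), "A",A[m].min(),A[m].max(),"B",B[m].min(),B[m].max())
    a,b=A[m],B[m];ww=w[m]
    # initial
    r=cv2.minAreaRect(np.c_[a,b].astype(np.float32));print(r)
    ca,cb=r[0];
    L=[]
    for s,ax in((-1,0),(1,0),(-1,1),(1,1)):
        X,Y=(a-ca,b-cb) if ax==0 else (b-cb,a-ca)
        h=30 if ax==0 else 42; o=42 if ax==0 else 30
        k=(abs(X-s*h)<7)&(abs(Y)<o-6)
        f=np.polyfit(Y[k],X[k],1,w=np.sqrt(ww[k]));L.append(f);print("side",s,ax,k.sum(),f.round(4))
    da=ca+(L[0][1]+L[1][1])/2;db=cb+(L[2][1]+L[3][1])/2
    print("size",L[1][1]-L[0][1],L[3][1]-L[2][1],"yaw err deg",np.degrees([-L[0][0],-L[1][0],L[2][0],L[3][0]]))
    print("centre",c+ex*da/1000+ey*db/1000)
    dm=(g<base+22)&(abs(A)<90)&(abs(B)<80)&(abs((P-c)@nn)<.006)
    print("plate rect",cv2.minAreaRect(np.c_[A[dm],B[dm]].astype(np.float32)))
E
python3 plate.py
```

```text
top 44.0 159 A -33.64836773700244 31.05158909442105 B -44.579844767542006 45.27375298358687
((-1.1952857971191406, 0.2981414794921875), (64.62603759765625, 89.87168884277344), 0.23321279883384705)
side -1 0 38 [-3.9000e-03 -3.0047e+01]
side 1 0 39 [-7.30000e-03  2.99799e+01]
side -1 1 19 [ 9.80000e-03 -4.15004e+01]
side 1 1 29 [2.2600e-02 4.2489e+01]
size 60.026889604599404 83.98946756387056 yaw err deg [0.22552599 0.41839921 0.56020681 1.29700773]
centre [ 0.58306836 -0.02180592  0.06980157]
plate rect ((-0.5293769836425781, 0.0366363525390625), (128.53103637695312, 119.81440734863281), 0.3576374650001526)
side 28.0 146 A -34.788018691639564 30.158014005131932 B -51.62283777432398 37.61960662293871
((-2.362506866455078, -7.020168304443359), (64.89042663574219, 89.21617126464844), 0.10419656336307526)
side -1 0 37 [ 2.60000e-03 -2.98301e+01]
side 1 0 37 [1.30000e-03 3.01851e+01]
side -1 1 14 [ 8.90000e-03 -4.20086e+01]
side 1 1 32 [8.90000e-03 4.13159e+01]
size 60.015252622584484 83.32454543848635 yaw err deg [-0.151663   -0.0764048   0.51105324  0.50733489]
centre [ 0.58522178 -0.02126707  0.0692049 ]
plate rect ((-1.5268669128417969, -1.5085906982421875), (128.24880981445312, 126.00443267822266), 0.11867620795965195)
```

```bash
cat > plan.py <<'E'
from rig import *
import numpy as np
from scipy.spatial.transform import Rotation as Ro
SL=.3045;YAW=4.0;C=np.array([.584,-.0216,.070])
def down(yaw):
    y=np.array([np.cos(np.radians(yaw)),np.sin(np.radians(yaw)),0]);z=np.array([0,0,-1.]);return np.c_[np.cross(y,z),y,z]
def face(yaw=YAW):
    w=np.radians(yaw);ex=np.array([np.cos(SL)*np.cos(w),np.cos(SL)*np.sin(w),np.sin(SL)])
    nn=np.array([-np.sin(SL)*np.cos(w),-np.sin(SL)*np.sin(w),np.cos(SL)]);return np.c_[np.cross(ex,-nn),ex,-nn]
def fpos(a,b,h): # face coords mm -> world
    F=face();return C+(F[:,1]*a+np.cross(-F[:,2],F[:,1])*b-F[:,2]*h)/1000
def st(): 
    s=observe();print("t",round(s["time_s"],2),"p",np.round(s["position"],4),"F",np.round(s["ft_force"],2),"M",np.round(s["wrist_torque"],2),"w",round(s["grip_width"],4));return s
def go(p,R,ref=None):
    s=st();p0,R0=ref if ref else (np.array(s["position"]),np.array(s["tool_rot"]))
    rv=np.degrees(Ro.from_matrix(R0.T@R).as_rotvec())/8
    d=np.array(p)-p0
    print("turn(8deg)",rv.round(2),"| shift after turn",(R.T@d/.05).round(3),"| before turn",(R0.T@d/.05).round(3))
E
python3 - <<'E'
from plan import *
go([.472,.261,.231],down(-8.8))
E
```

```text
t 0.1 p [0.1209 0.5363 0.2308] F [ 0.37  0.76 -0.07] M [ 0.01  0.04 -0.01] w 0.0848
turn(8deg) [-1.000e-02  1.000e-02  1.076e+01] | shift after turn [-4.367e+00  7.782e+00 -4.000e-03] | before turn [-8.061e+00 -3.826e+00 -2.000e-03]
```

```bash
python3 -m pendant '[85,0,0,0,0,0,0.9, 85,0,0,0,0,0,0.9, 85,0,0,0,0,0,0.9, 85,0,0,0,0,0,0.9, 85,0,0,0,0,0,0.9, 85,0,0,0,0,0,0.9, 85,0,0,0,0,0,0.9, 85,0,0,0,0,0,0.9, 85,0,0,0,0,0,0.9, 85,0,0,0,0,0,0.9, 85,0,0,0,0,0,0.9, 85,0,0,0,0,0,0.86]' 40
python3 -m pendant '[85,-0.365,0.65,0,0,0,0, 85,-0.365,0.65,0,0,0,0, 85,-0.365,0.65,0,0,0,0, 85,-0.365,0.65,0,0,0,0, 85,-0.365,0.65,0,0,0,0, 85,-0.365,0.65,0,0,0,0, 85,-0.365,0.65,0,0,0,0, 85,-0.365,0.65,0,0,0,0, 85,-0.365,0.65,0,0,0,0, 85,-0.365,0.65,0,0,0,0, 85,-0.365,0.65,0,0,0,0, 85,-0.36,0.64,0,0,0,0]'
python3 - <<'E'
from plan import *
go([.472,.261,.028],down(-8.8))
E
```

```text
time_s: 1.3
position: [0.1209, 0.5363, 0.2309]
tool_rot: [[0.158, 0.987, -0.0], [0.987, -0.158, -0.001], [-0.001, -0.0, -1.0]]
ft_force: [-0.1, 0.2, 0.2]
grip_width: 0.0846
time_s: 2.5
position: [0.4735, 0.2596, 0.231]
tool_rot: [[0.153, 0.988, -0.001], [0.988, -0.153, -0.0], [-0.0, -0.001, -1.0]]
ft_force: [0.0, 0.1, 0.5]
grip_width: 0.0847
t 2.5 p [0.4735 0.2596 0.231 ] F [0.02 0.13 0.55] M [ 0.02  0.04 -0.01] w 0.0847
turn(8deg) [-0.  0.  0.] | shift after turn [ 0.023 -0.033  4.061] | before turn [ 0.024 -0.031  4.061]
```

Positioned over the block. I'll go down and grip.

```bash
python3 -m pendant '[85,0.02,-0.03,0.6,0,0,0, 85,0,0,0.6,0,0,0, 85,0,0,0.6,0,0,0, 85,0,0,0.6,0,0,0, 85,0,0,0.5,0,0,0, 85,0,0,0.4,0,0,0, 85,0,0,0.3,0,0,0, 85,0,0,0.2,0,0,0, 85,0,0,0.15,0,0,0, 85,0,0,0.1,0,0,0, 85,0,0,0,0,0,0]'
python3 -m pendant '[0,0,0,0,0,0,0, 0,0,0,0,0,0,0, 0,0,0,0,0,0,0, 0,0,0,0,0,0,0, 0,0,0,0,0,0,0, 0,0,0,0,0,0,0, 0,0,0,0,0,0,0, 0,0,0,0,0,0,0, 0,0,0,0,0,0,0, 0,0,0,0,0,0,0]' 60
```

```text
time_s: 3.6
position: [0.4711, 0.262, 0.0286]
tool_rot: [[0.153, 0.988, -0.0], [0.988, -0.153, -0.0], [-0.0, -0.0, -1.0]]
ft_force: [-0.3, 0.1, 0.0]
grip_width: 0.0853
time_s: 4.6
position: [0.4713, 0.2621, 0.0291]
tool_rot: [[0.153, 0.988, 0.0], [0.988, -0.153, 0.0], [0.0, 0.0, -1.0]]
ft_force: [-1.5, -0.2, 6.3]
grip_width: 0.0134
```

```bash
python3 -m pendant '[0,0,0,-0.1,0,0,0, 0,0,0,-0.3,0,0,0, 0,0,0,-0.5,0,0,0, 0,0,0,-0.6,0,0,0, 0,0,0,-0.6,0,0,0, 0,0,0,-0.6,0,0,0, 0,0,0,-0.5,0,0,0, 0,0,0,0,0,0,0]'
python3 - <<'E'
from plan import *
import cv2
i=get_image("side");cv2.imwrite("pics/s1.png",cv2.resize(i["frame"][150:400,150:400,::-1],None,fx=2.3,fy=2.3,interpolation=cv2.INTER_CUBIC))
go(fpos(48,0,80),face())
E
```

```text
time_s: 5.4
position: [0.4722, 0.2624, 0.1918]
tool_rot: [[0.153, 0.988, 0.006], [0.988, -0.153, 0.002], [0.002, 0.005, -1.0]]
ft_force: [0.1, -0.6, -2.4]
grip_width: 0.013
t 5.45 p [0.4714 0.2621 0.1896] F [ 0.58  0.65 -1.86] M [-0.05 -0.02  0.01] w 0.0131
turn(8deg) [-2.16  0.24 -1.59] | shift after turn [-5.817  2.009  1.238] | before turn [-5.167  3.517  0.581]
```

View pics/s1.png

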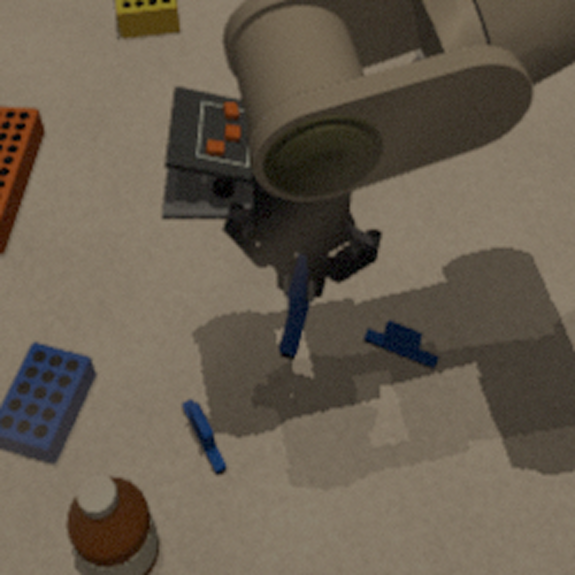

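```bash
python3 -m pendant '[0,0,0,0,-0.72,0.08,-0.53, 0,0,0,0,-0.72,0.08,-0.53, 0,0,0,0,-0.72,0.08,-0.53, 0,-0.65,0.22,0.13,0,0,0, 0,-0.65,0.22,0.13,0,0,0, 0,-0.65,0.22,0.13,0,0,0, 0,-0.65,0.22,0.13,0,0,0, 0,-0.65,0.22,0.13,0,0,0, 0,-0.65,0.22,0.13,0,0,0, 0,-0.65,0.22,0.13,0,0,0, 0,-0.65,0.22,0.13,0,0,0, 0,-0.6,0.22,0.13,0,0,0]'
python3 -m pendant '[0,0,0,0,0,0,0, 0,0,0,0,0,0,0, 0,0,0,0,0,0,0]'
python3 - <<'E'
from plan import *
import cv2
go(fpos(48,0,32),face())
for n in("side","top"):
  i=get_image(n);np.savez(f"pics/{n}2.npz",**i)
  c=i["frame"][130:290,170:340,::-1] if n=="side" else i["frame"][130:290,200:370,::-1]
  cv2.imwrite(f"pics/{n}2.png",np.clip(cv2.resize(c,None,fx=3.4,fy=3.4,interpolation=cv2.INTER_CUBIC)*1.5,0,255).astype(np.uint8))
E
```

```text
time_s: 6.65
position: [0.6027, -0.0208, 0.1604]
tool_rot: [[-0.07, 0.953, 0.294], [0.998, 0.066, 0.021], [0.001, 0.295, -0.956]]
ft_force: [0.1, 0.7, -1.7]
grip_width: 0.0131
time_s: 6.95
position: [0.6023, -0.0184, 0.1617]
tool_rot: [[-0.071, 0.953, 0.295], [0.997, 0.068, 0.021], [0.0, 0.296, -0.955]]
ft_force: [-0.3, -0.0, -1.5]
grip_width: 0.0133
t 6.95 p [ 0.6023 -0.0184  0.1617] F [-0.25 -0.01 -1.55] M [ 0.03  0.27 -0.  ] w 0.0133
turn(8deg) [-0.03 -0.01  0.01] | shift after turn [-0.038  0.057  0.998] | before turn [-0.039  0.061  0.998]
```

View pics/side2.png

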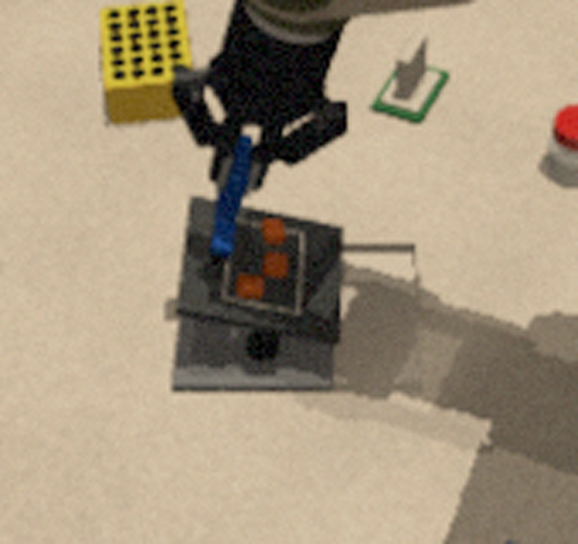

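View pics/top2.png

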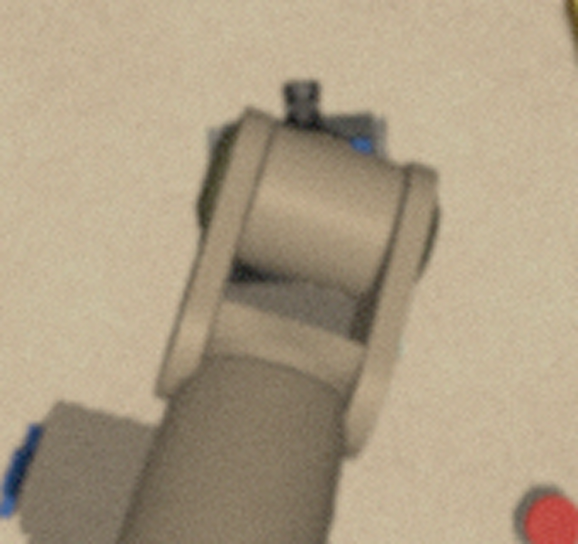

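```bash
python3 -m pendant '[0,-0.04,0.06,0.2,0,0,0, 0,0,0,0.2,0,0,0, 0,0,0,0.2,0,0,0, 0,0,0,0.2,0,0,0, 0,0,0,0.1,0,0,0, 0,0,0,0.06,0,0,0, 0,0,0,0,0,0,0, 0,0,0,0,0,0,0]'
python3 -m pendant '[0,0,0,0.04,0,0,0, 0,0,0,0.04,0,0,0, 0,0,0,0,0,0,0, 0,0,0,0,0,0,0]'
python3 - <<'E'
from plan import *
s=st();F=face();print("along normal",np.array(s["ft_force"])@-F[:,2]); print("face coords",(F.T@(np.array(s["position"])-C))*1000)
E
```

```text
time_s: 7.85
position: [0.6206, -0.0202, 0.118]
tool_rot: [[-0.07, 0.952, 0.298], [0.998, 0.067, 0.02], [-0.001, 0.299, -0.954]]
ft_force: [0.4, 0.6, -1.2]
grip_width: 0.0132
time_s: 8.25
position: [0.6217, -0.0201, 0.1139]
tool_rot: [[-0.07, 0.952, 0.298], [0.998, 0.067, 0.021], [-0.0, 0.298, -0.954]]
ft_force: [0.1, 0.5, -2.0]
grip_width: 0.0133
t 8.25 p [ 0.6217 -0.0201  0.1139] F [ 0.08  0.45 -2.01] M [-0.    0.2   0.01] w 0.0133
along normal -1.9478749255133412
face coords [ -1.15840503  49.10311519 -30.59781037]
```

```bash
python3 -m pendant '[0,0,0,0.02,0,0,0, 0,0,0,0.02,0,0,0, 0,0,0,0,0,0,0, 0,0,0,0,0,0,0]'
python3 -m pendant '[0,0,0,0.02,0,0,0, 0,0,0,0,0,0,0, 0,0,0,0,0,0,0]'
```

```text
time_s: 8.65
position: [0.6223, -0.0201, 0.1124]
tool_rot: [[-0.07, 0.952, 0.298], [0.998, 0.067, 0.02], [-0.001, 0.299, -0.954]]
ft_force: [-3.1, -2.0, 4.9]
grip_width: 0.0132
time_s: 8.95
position: [0.6224, -0.0202, 0.1124]
tool_rot: [[-0.07, 0.952, 0.298], [0.998, 0.068, 0.02], [-0.001, 0.299, -0.954]]
ft_force: [-9.3, -1.1, 14.0]
grip_width: 0.0131
```

```bash
python3 -m pendant '[0,0,-0.08,0,0,0,0, 0,0,-0.12,0,0,0,0, 0,0,-0.12,0,0,0,0, 0,0,-0.12,0,0,0,0, 0,0,-0.12,0,0,0,0]'
python3 - <<'E'
from plan import *
import cv2
s=st();F=face();print("normal",np.array(s["ft_force"])@-F[:,2],"face",(F.T@(np.array(s["position"])-C))*1000)
i=get_image("side");c=i["frame"][150:290,170:340,::-1]
cv2.imwrite("pics/side3.png",np.clip(cv2.resize(c,None,fx=3.4,fy=3.4,interpolation=cv2.INTER_CUBIC)*1.5,0,255).astype(np.uint8))
E
```

```text
time_s: 9.45
position: [0.598, -0.0224, 0.1048]
tool_rot: [[-0.069, 0.95, 0.304], [0.998, 0.067, 0.019], [-0.002, 0.305, -0.952]]
ft_force: [2.6, 0.5, 8.8]
grip_width: 0.0131
t 9.45 p [ 0.598  -0.0224  0.1048] F [2.57 0.54 8.82] M [ 0.3  -0.71 -0.01] w 0.0131
normal 7.635692267434339 face [ -1.76811874  23.6825219  -29.00844475]
```

View pics/side3.png

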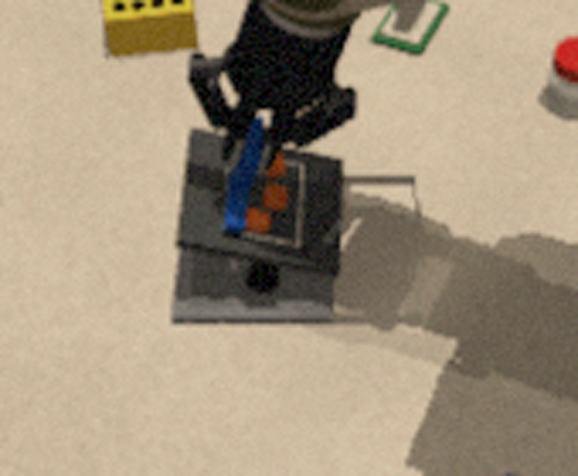

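```bash
python3 -m pendant '[0,0,-0.12,0,0,0,0, 0,0,-0.12,0,0,0,0, 0,0,-0.12,0,0,0,0, 0,0,-0.12,0,0,0,0, 0,0,-0.12,0,0,0,0]'
python3 -m pendant '[0,0,-0.12,0,0,0,0, 0,0,-0.12,0,0,0,0, 0,0,-0.12,0,0,0,0, 0,0,-0.12,0,0,0,0, 0,0,-0.12,0,0,0,0]'
python3 - <<'E'
from plan import *
import cv2
s=st();F=face();print("normal",np.array(s["ft_force"])@-F[:,2],"face",(F.T@(np.array(s["position"])-C))*1000)
i=get_image("side");c=i["frame"][150:290,170:340,::-1]
cv2.imwrite("pics/side4.png",np.clip(cv2.resize(c,None,fx=3.4,fy=3.4,interpolation=cv2.INTER_CUBIC)*1.5,0,255).astype(np.uint8))
E
```

```text
time_s: 10.0
position: [0.5696, -0.0245, 0.0958]
tool_rot: [[-0.069, 0.95, 0.305], [0.998, 0.067, 0.019], [-0.002, 0.305, -0.952]]
ft_force: [1.6, 1.1, 9.8]
grip_width: 0.0132
time_s: 10.5
position: [0.5412, -0.0267, 0.0869]
tool_rot: [[-0.069, 0.95, 0.305], [0.998, 0.067, 0.019], [-0.003, 0.305, -0.952]]
ft_force: [1.4, -0.8, 10.5]
grip_width: 0.0129
t 10.5 p [ 0.5412 -0.0267  0.0869] F [ 1.41 -0.76 10.47] M [ 0.28 -0.85  0.04] w 0.0129
normal 9.58528332084042 face [ -2.10521664 -36.02116573 -29.03401089]
```

View pics/side4.png

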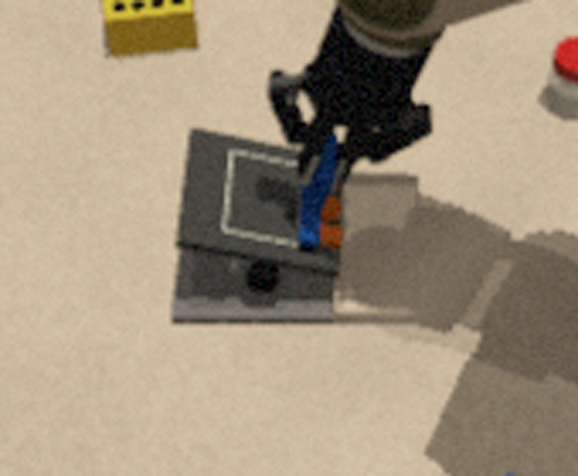

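```bash
python3 -m pendant '[0,0,-0.12,0,0,0,0, 0,0,-0.12,0,0,0,0, 0,0,-0.12,0,0,0,0, 0,0,-0.12,-0.01,0,0,0, 0,0,-0.12,-0.01,0,0,0, 0,0,-0.12,0,0,0,0, 0,0,0,0,0,0,0, 0,0,0,0,0,0,0]'
python3 - <<'E'
from plan import *
import cv2
s=st();F=face();print("normal",np.array(s["ft_force"])@-F[:,2],"face",(F.T@(np.array(s["position"])-C))*1000)
i=get_image("side");c=i["frame"][150:290,170:340,::-1]
cv2.imwrite("pics/side5.png",np.clip(cv2.resize(c,None,fx=3.4,fy=3.4,interpolation=cv2.INTER_CUBIC)*1.5,0,255).astype(np.uint8))
E
```

```text
time_s: 11.35
position: [0.5039, -0.0283, 0.0746]
tool_rot: [[-0.07, 0.952, 0.297], [0.998, 0.067, 0.021], [-0.0, 0.297, -0.955]]
ft_force: [0.7, -0.8, -1.4]
grip_width: 0.0131
t 11.35 p [ 0.5039 -0.0283  0.0746] F [ 0.7  -0.83 -1.43] M [-0.01  0.29  0.03] w 0.0131
normal -1.5596327416373224 face [ -1.14251894 -75.26185099 -28.51808321]
```

View pics/side5.png

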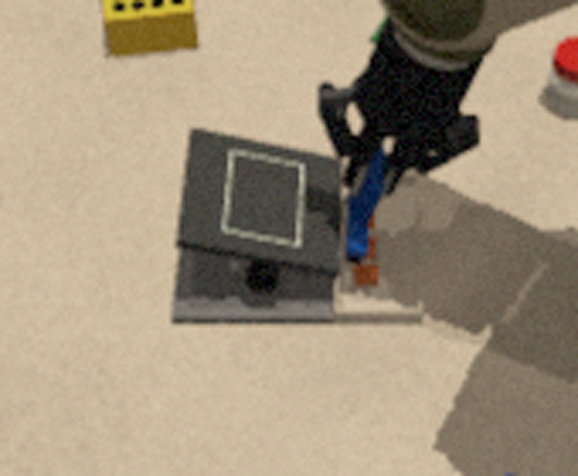

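Chips are in the tray. I'll lift off and take the scraper back to where it stood.

```bash
python3 -m pendant '[0,0,0,-0.2,0,0,0, 0,0,0,-0.4,0,0,0, 0,0,0,-0.5,0,0,0, 0,0,0,-0.5,0,0,0, 0,0,0,-0.5,0,0,0, 0,0,0,-0.3,0,0,0, 0,0,0,0,0,0,0, 0,0,0,0,0,0,0]'
python3 - <<'E'
from plan import *
import cv2
go([.471,.262,.12],down(-8.8))
i=get_image("side");c=i["frame"][150:290,170:340,::-1]
cv2.imwrite("pics/side6.png",np.clip(cv2.resize(c,None,fx=3.4,fy=3.4,interpolation=cv2.INTER_CUBIC)*1.5,0,255).astype(np.uint8))
E
```

```text
time_s: 12.2
position: [0.4683, -0.0308, 0.1895]
tool_rot: [[-0.07, 0.952, 0.298], [0.998, 0.067, 0.02], [-0.001, 0.298, -0.954]]
ft_force: [0.5, -0.2, -2.3]
grip_width: 0.0131
t 12.2 p [ 0.4683 -0.0308  0.1895] F [ 0.54 -0.22 -2.27] M [-0.    0.23  0.04] w 0.0131
turn(8deg) [ 2.16 -0.24  1.59] | shift after turn [ 5.795 -0.843  1.39 ] | before turn [5.839 0.029 1.462]
```

View pics/side6.png

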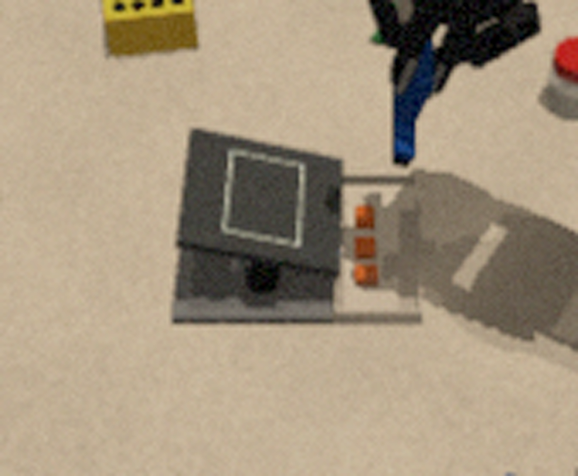

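```bash
python3 -m pendant '[0,0,0,0,0.72,-0.08,0.53, 0,0,0,0,0.72,-0.08,0.53, 0,0,0,0,0.72,-0.08,0.53, 0,0.65,-0.094,0,0,0,0, 0,0.65,-0.094,0,0,0,0, 0,0.65,-0.094,0.1,0,0,0, 0,0.65,-0.094,0.2,0,0,0, 0,0.65,-0.094,0.2,0,0,0, 0,0.65,-0.094,0.2,0,0,0, 0,0.65,-0.094,0.2,0,0,0, 0,0.65,-0.094,0.2,0,0,0, 0,0.6,-0.09,0.2,0,0,0]'
python3 -m pendant '[0,0,0,0,0,0,0, 0,0,0,0,0,0,0, 0,0,0,0,0,0,0]'
python3 - <<'E'
from plan import *
go([.471,.262,.032],down(-8.8))
E
```

```text
time_s: 13.45
position: [0.4708, 0.2637, 0.1228]
tool_rot: [[0.152, 0.988, -0.002], [0.988, -0.152, -0.0], [-0.001, -0.002, -1.0]]
ft_force: [1.3, -0.6, -2.0]
grip_width: 0.0127
time_s: 13.75
position: [0.4713, 0.2615, 0.1242]
tool_rot: [[0.153, 0.988, -0.001], [0.988, -0.153, -0.0], [-0.0, -0.001, -1.0]]
ft_force: [-0.1, -0.1, -1.8]
grip_width: 0.0133
t 13.75 p [0.4713 0.2615 0.1242] F [-0.11 -0.09 -1.76] M [ 0.01  0.02 -0.  ] w 0.0133
turn(8deg) [-0.  0. -0.] | shift after turn [ 0.009 -0.007  1.844] | before turn [ 0.01  -0.006  1.844]
```

```bash
python3 -m pendant '[0,0,0,0.3,0,0,0, 0,0,0,0.4,0,0,0, 0,0,0,0.4,0,0,0, 0,0,0,0.3,0,0,0, 0,0,0,0.2,0,0,0, 0,0,0,0.14,0,0,0, 0,0,0,0.1,0,0,0, 0,0,0,0.05,0,0,0, 0,0,0,0,0,0,0, 0,0,0,0,0,0,0]'
```

```text
time_s: 14.75
position: [0.4714, 0.2622, 0.0304]
tool_rot: [[0.153, 0.988, 0.001], [0.988, -0.153, 0.0], [0.0, 0.001, -1.0]]
ft_force: [-0.1, 0.1, -1.9]
grip_width: 0.013
```

```bash
python3 -m pendant '[0,0,0,0.015,0,0,0, 0,0,0,0.015,0,0,0, 0,0,0,0,0,0,0, 0,0,0,0,0,0,0]'
```

```text
time_s: 15.15
position: [0.4714, 0.2622, 0.029]
tool_rot: [[0.153, 0.988, 0.001], [0.988, -0.153, 0.0], [0.0, 0.001, -1.0]]
ft_force: [-1.4, -0.3, 4.9]
grip_width: 0.0135
```

On the bench. I'll open, retreat and look.

```bash
python3 -m pendant '[85,0,0,0,0,0,0, 85,0,0,0,0,0,0, 85,0,0,0,0,0,0, 85,0,0,0,0,0,0, 85,0,0,0,0,0,0, 85,0,0,0,0,0,0, 85,0,0,-0.2,0,0,0, 85,0,0,-0.5,0,0,0, 85,0,0,-0.8,0,0,0, 85,0,0,-0.8,0,0,0, 85,0,0,-0.8,0,0,0, 85,0,0,-0.6,0,0,0]'
python3 - <<'E'
from plan import *
import cv2
i=get_image("side");c=i["frame"][130:380,170:400,::-1]
cv2.imwrite("pics/side7.png",np.clip(cv2.resize(c,None,fx=2.4,fy=2.4,interpolation=cv2.INTER_CUBIC)*1.5,0,255).astype(np.uint8))
go([.4828,-.3095,.22],down(-18.8))
E
```

```text
time_s: 16.35
position: [0.4712, 0.2622, 0.217]
tool_rot: [[0.153, 0.988, 0.003], [0.988, -0.153, 0.001], [0.001, 0.003, -1.0]]
ft_force: [-0.6, -0.4, -0.4]
grip_width: 0.0848
t 16.4 p [0.4727 0.2627 0.2213] F [1.01 0.4  4.01] M [-0.01 -0.02  0.01] w 0.0848
turn(8deg) [ 0.07 -0.04  1.25] | shift after turn [-10.769   3.879   0.026] | before turn [-1.128e+01  1.945e+00 -6.000e-03]
```

View pics/side7.png

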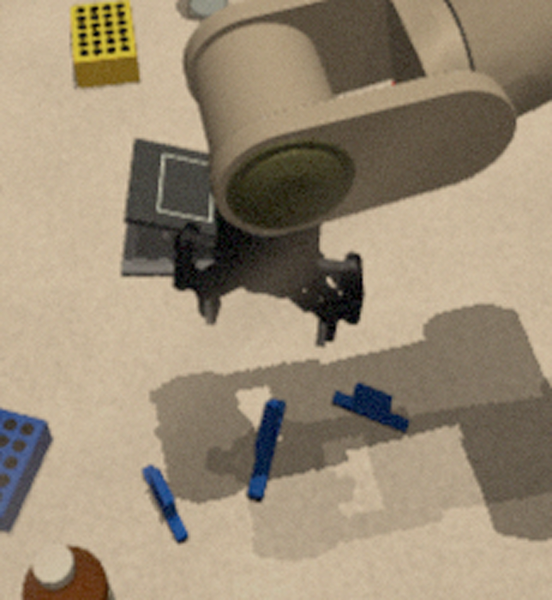

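```bash
python3 -m pendant '[85,0,0,0,0,0,0.62, 85,0,0,0,0,0,0.63, 85,-0.7,0.25,0,0,0,0, 85,-0.7,0.25,0,0,0,0, 85,-0.7,0.25,0,0,0,0, 85,-0.7,0.25,0,0,0,0, 85,-0.7,0.25,0,0,0,0, 85,-0.7,0.25,0,0,0,0, 85,-0.7,0.25,0,0,0,0, 85,-0.7,0.25,0,0,0,0, 85,-0.7,0.25,0,0,0,0, 85,-0.7,0.25,0,0,0,0]'
python3 -m pendant '[85,-0.7,0.25,0,0,0,0, 85,-0.7,0.25,0,0,0,0, 85,-0.7,0.25,0,0,0,0, 85,-0.7,0.25,0,0,0,0, 85,-0.5,0.2,0,0,0,0, 85,-0.47,0.18,0,0,0,0, 85,0,0,0,0,0,0, 85,0,0,0,0,0,0, 85,0,0,0,0,0,0]'
python3 - <<'E'
from plan import *
go([.4828,-.3095,.026],down(-18.8))
E
```

```text
time_s: 17.6
position: [0.4764, -0.1109, 0.2141]
tool_rot: [[0.322, 0.947, 0.001], [0.947, -0.322, -0.0], [-0.0, 0.001, -1.0]]
ft_force: [0.0, 0.9, -0.3]
grip_width: 0.0847
time_s: 18.5
position: [0.4814, -0.3091, 0.2138]
tool_rot: [[0.321, 0.947, 0.0], [0.947, -0.321, 0.0], [0.0, -0.0, -1.0]]
ft_force: [-0.1, -0.5, 0.4]
grip_width: 0.0849
t 18.5 p [ 0.4814 -0.3091  0.2138] F [-0.14 -0.47  0.44] M [ 0.03 -0.01  0.04] w 0.0849
turn(8deg) [-0.   -0.    0.01] | shift after turn [2.000e-03 2.900e-02 3.756e+00] | before turn [1.000e-03 2.900e-02 3.756e+00]
```

```bash
python3 -m pendant '[85,0,0.03,0.6,0,0,0, 85,0,0,0.6,0,0,0, 85,0,0,0.6,0,0,0, 85,0,0,0.6,0,0,0, 85,0,0,0.5,0,0,0, 85,0,0,0.4,0,0,0, 85,0,0,0.2,0,0,0, 85,0,0,0.12,0,0,0, 85,0,0,0.08,0,0,0, 85,0,0,0,0,0,0, 85,0,0,0,0,0,0]'
python3 -m pendant '[0,0,0,0,0,0,0, 0,0,0,0,0,0,0, 0,0,0,0,0,0,0, 0,0,0,0,0,0,0, 0,0,0,0,0,0,0, 0,0,0,0,0,0,0, 0,0,0,0,0,0,0, 0,0,0,0,0,0,0, 0,0,0,0,0,0,0, 0,0,0,0,0,0,0]' 30
```

```text
time_s: 19.6
position: [0.4831, -0.3108, 0.0292]
tool_rot: [[0.322, 0.947, 0.001], [0.947, -0.322, -0.001], [-0.001, 0.001, -1.0]]
ft_force: [0.8, -0.2, -0.9]
grip_width: 0.0851
time_s: 20.6
position: [0.4828, -0.3106, 0.0285]
tool_rot: [[0.322, 0.947, -0.0], [0.947, -0.322, 0.0], [0.0, -0.0, -1.0]]
ft_force: [-0.6, 0.7, 0.4]
grip_width: 0.014
```

```bash
python3 -m pendant '[0,0,0,0,0,0,0, 0,0,0,0,0,0,0, 0,0,0,-0.1,0,0,0, 0,0,0,-0.3,0,0,0, 0,0,0,-0.5,0,0,0, 0,0,0,-0.6,0,0,0, 0,0,0,-0.6,0,0,0, 0,0,0,-0.6,0,0,0, 0,0,0,-0.5,0,0,0, 0,0,0,-0.3,0,0,0, 0,0,0,0,0,0,0, 0,0,0,0,0,0,0]' 60
python3 - <<'E'
from plan import *
import cv2
i=get_image("side");np.savez("pics/side8.npz",**i);c=i["frame"][80:260,170:400,::-1]
cv2.imwrite("pics/side8.png",np.clip(cv2.resize(c,None,fx=3,fy=3,interpolation=cv2.INTER_CUBIC)*1.5,0,255).astype(np.uint8))
go(fpos(0,0,80),face())
E
```

```text
time_s: 21.8
position: [0.4827, -0.3104, 0.2029]
tool_rot: [[0.322, 0.947, -0.0], [0.947, -0.322, 0.0], [0.0, -0.001, -1.0]]
ft_force: [-0.2, 0.5, -1.4]
grip_width: 0.0131
t 21.85 p [ 0.4825 -0.3103  0.2024] F [ 0.61 -0.17 -1.25] M [-0.    0.01 -0.05] w 0.0136
turn(8deg) [-2.16  0.43 -2.83] | shift after turn [5.618 1.522 1.654] | before turn [ 5.933 -0.379  1.128]
```

View pics/side8.png

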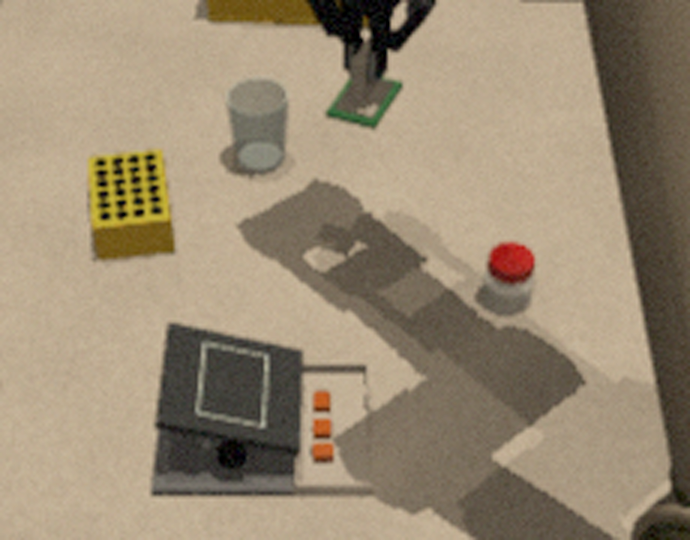

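```bash
cat > outl.py <<'E'
from plate import *
def outline(npz,c=np.array([.585,-.0213,.0695]),sl=.3045,yaw=np.radians(4.0)):
    nn=np.array([-np.sin(sl)*np.cos(yaw),-np.sin(sl)*np.sin(yaw),np.cos(sl)]);ex=np.array([np.cos(sl)*np.cos(yaw),np.cos(sl)*np.sin(yaw),np.sin(sl)]);ey=np.cross(nn,ex)
    i=load(npz);g=i["frame"].astype(float).min(2)
    q=castpl(i,np.argwhere(np.ones(g.shape))[:,::-1],c,nn).reshape(g.shape+(3,))
    A=(q-c)@ex*1000;B=(q-c)@ey*1000
    base=np.median(g[(abs(A)<22)&(abs(B)<32)]);m=(abs(A)<45)&(abs(B)<52)&(g>base+20)
    a,b,ww=A[m],B[m],g[m]-base;L=[]
    for s,ax in((-1,0),(1,0),(-1,1),(1,1)):
        X,Y=(a,b) if ax==0 else (b,a);h=30 if ax==0 else 42;o=72-h
        k=(abs(X-s*h)<7)&(abs(Y)<o-4);f=np.polyfit(Y[k],X[k],1,w=np.sqrt(ww[k]));L.append(f)
    print("size",L[1][1]-L[0][1],L[3][1]-L[2][1],"dyaw",np.degrees([-L[0][0],-L[1][0],L[2][0],L[3][0]]).round(2))
    da,db=(L[0][1]+L[1][1])/2,(L[2][1]+L[3][1])/2
    print("centre shift A,B",round(da,2),round(db,2),c+ex*da/1000+ey*db/1000)
E
python3 - <<'E'
from outl import *
outline("pics/side8.npz")
i=load("pics/side8.npz");P=cloud(i);hsv=cv2.cvtColor(i["frame"],cv2.COLOR_RGB2HSV)
# face plane again
c=np.array([.585,-.0213,.0695]);g=i["frame"].min(2)
k=(abs(P[...,0]-.585)<.055)&(abs(P[...,1]+.0213)<.05)&(P[...,2]>.04)&(P[...,2]<.1)
p=P[k]
for _ in range(3):
    cc=p.mean(0);v=np.linalg.svd(p-cc,full_matrices=False)[2][2];v*=np.sign(v[2]);d=(p-cc)@v;p=p[abs(d)<2.5*d.std()]
print("slope",np.arccos(v[2]),"yaw",np.degrees(np.arctan2(v[1],v[0]))-180,len(p),d.std(),"z at centre",cc[2]-(v[0]*(.584-cc[0])+v[1]*(-.0216-cc[1]))/v[2])
gm=(hsv[...,0]>35)&(hsv[...,0]<90)&(hsv[...,1]>70)
u=np.argwhere(gm)[:,::-1];u=u[(u[:,1]<130)&(u[:,0]>260)&(u[:,0]<320)]
q=ray(i,u,.1785);r=cv2.minAreaRect((q[:,:2]*1000).astype(np.float32));print(len(u),r)
d=P[gm];d=d[(d[:,2]>.14)&(d[:,2]<.2)];print("depth z",d.mean(0),d.std(0))
from scipy.spatial import ConvexHull
T=np.array([.4826,-.3104]);x=np.array([.322,.947]);print("offset of centre along tool x,y mm",(np.array(r[0])-T*1000)@x,(np.array(r[0])-T*1000)@np.array([.947,-.322]))
E
```

```text
size 60.077061852452104 84.07179881659678 dyaw [-0.67  0.03  0.42  0.49]
centre shift A,B 0.15 0.06 [ 0.58513734 -0.021233    0.06954453]
slope 0.30472999888800684 yaw -355.717437640213 1122 0.0014868040612598043 z at centre 0.0688888766157349
342 ((520.6787719726562, -642.5848388671875), (121.92407989501953, 752.4287109375), 9.710039138793945)
depth z [ 0.23160723 -0.25379596  0.16953369] [0.35126354 0.31472964 0.01419548]
offset of centre along tool x,y mm -302.31767783203117 143.02411517333988
```

Run:
```python
from outl import *
i=load("pics/side8.npz");hsv=cv2.cvtColor(i["frame"],cv2.COLOR_RGB2HSV)
gm=(hsv[...,0]>40)&(hsv[...,0]<90)&(hsv[...,1]>75)
m=np.zeros(gm.shape,bool);m[103:125,276:307]=gm[103:125,276:307]
u=np.argwhere(m)[:,::-1];print(len(u),u.min(0),u.max(0))
q=ray(i,u,.1785);r=cv2.minAreaRect((q[:,:2]*1000).astype(np.float32));print(r)
d=np.array(r[0])-np.array([482.6,-310.4]);print("off x,y",d@[.322,.947],d@[.947,-.322])
```

```text
87 [279 103] [303 121]
((481.906494140625, -315.4600830078125), (88.76178741455078, 51.010154724121094), 71.63735961914062)
off x,y -5.015207495117216 0.9725966796874859
```

```bash
sed -i 's/YAW=4.0;C=np.array(.*$/YAW=4.2;C=np.array([.5845,-.0214,.070])/' plan.py; python3 -m pendant '[0,0,0,0,-0.54,0.11,-0.71, 0,0,0,0,-0.54,0.11,-0.71, 0,0,0,0,-0.54,0.11,-0.71, 0,0,0,0,-0.54,0.1,-0.72, 0,0.6,0.15,0.1,0,0,0, 0,0.6,0.15,0.1,0,0,0, 0,0.6,0.15,0.1,0,0,0, 0,0.6,0.15,0.1,0,0,0, 0,0.6,0.15,0.1,0,0,0, 0,0.6,0.15,0.1,0,0,0, 0,0.6,0.15,0.2,0,0,0, 0,0.6,0.15,0.2,0,0,0]'
python3 -m pendant '[0,0.4,0.15,0.2,0,0,0, 0,0.4,0.15,0.2,0,0,0, 0,0,0,0.2,0,0,0, 0,0,0,0,0,0,0, 0,0,0,0,0,0,0, 0,0,0,0,0,0,0]'
python3 - <<'E'
from plan import *
import cv2
go(fpos(0,0,50),face())
i=get_image("side");np.savez("pics/side9.npz",**i);c=i["frame"][130:260,190:330,::-1]
cv2.imwrite("pics/side9.png",np.clip(cv2.resize(c,None,fx=4,fy=4,interpolation=cv2.INTER_CUBIC)*1.5,0,255).astype(np.uint8))
i=get_image("top");cv2.imwrite("pics/top9.png",np.clip(cv2.resize(i["frame"][130:260,200:340,::-1],None,fx=4,fy=4,interpolation=cv2.INTER_CUBIC)*1.5,0,255).astype(np.uint8))
E
```

```text
time_s: 23.05
position: [0.5371, -0.0646, 0.1723]
tool_rot: [[-0.073, 0.952, 0.299], [0.997, 0.069, 0.021], [-0.001, 0.299, -0.954]]
ft_force: [0.2, -0.8, -2.9]
grip_width: 0.0134
time_s: 23.65
position: [0.5577, -0.0254, 0.1496]
tool_rot: [[-0.072, 0.951, 0.3], [0.997, 0.069, 0.02], [-0.002, 0.301, -0.954]]
ft_force: [-0.3, -0.0, -0.8]
grip_width: 0.0134
t 23.65 p [ 0.5577 -0.0254  0.1496] F [-0.35 -0.01 -0.77] M [ 0.02  0.17 -0.03] w 0.0134
turn(8deg) [ 0.01  0.01 -0.01] | shift after turn [0.04  0.038 0.68 ] | before turn [0.042 0.037 0.68 ]
```

View pics/side9.png

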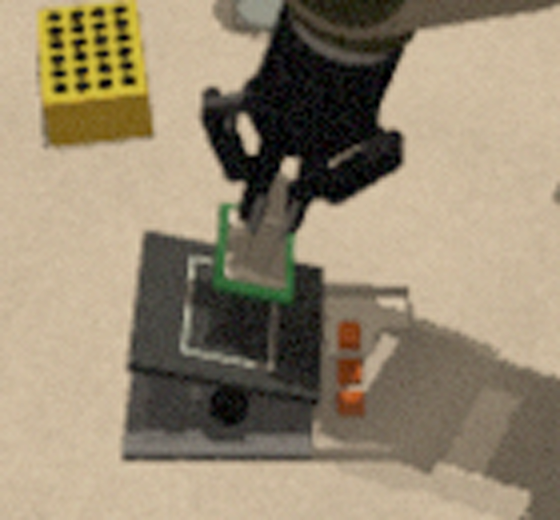

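View pics/top9.png

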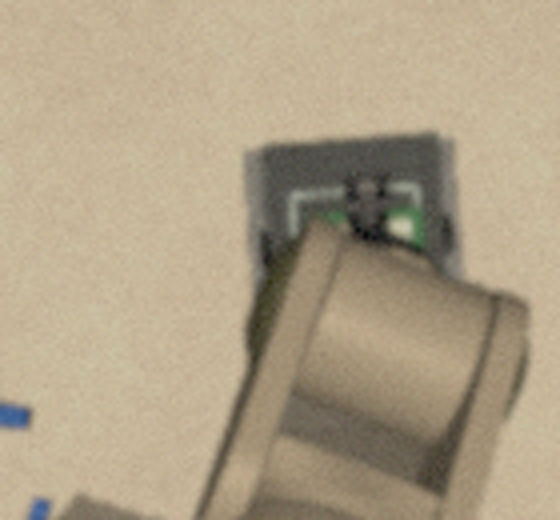

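```bash
python3 -m pendant '[0,0.02,0.02,0.2,0,0,0, 0,0.02,0.018,0.2,0,0,0, 0,0,0,0.2,0,0,0, 0,0,0,0.16,0,0,0, 0,0,0,0.1,0,0,0, 0,0,0,0.06,0,0,0, 0,0,0,0.04,0,0,0, 0,0,0,0,0,0,0, 0,0,0,0,0,0,0]'
cat > rel.py <<'E'
from plan import *
from plate import castpl
import cv2,sys
tag=sys.argv[1];hb=float(sys.argv[2]) if len(sys.argv)>2 else None
s=st();F=face();p=F.T@(np.array(s["position"])-C)*1000;h=-p[2]
Rt=np.array(s["tool_rot"]);print("tcp face: b %.2f a %.2f h %.2f"%(p[0],p[1],h),"normalF %.2f"%(np.array(s["ft_force"])@-F[:,2]),"tilt err(8deg)",(np.degrees(Ro.from_matrix(Rt.T@F).as_rotvec())/8).round(3))
i=get_image("side");np.savez(f"pics/side{tag}.npz",**i)
cv2.imwrite(f"pics/side{tag}.png",np.clip(cv2.resize(i["frame"][150:250,190:310,::-1],None,fx=5,fy=5,interpolation=cv2.INTER_CUBIC)*1.6,0,255).astype(np.uint8))
hg=(h-28.5 if hb is None else hb)+5
c=C;nn=-F[:,2];
hsv=cv2.cvtColor(i["frame"],cv2.COLOR_RGB2HSV);gm=(hsv[...,0]>45)&(hsv[...,0]<85)&(hsv[...,1]>90)
u=np.argwhere(gm)[:,::-1];u=u[(u[:,0]>190)&(u[:,0]<310)&(u[:,1]>150)&(u[:,1]<250)]
q=castpl(i,u,c+nn*hg/1000,nn);ab=((q-c)@F)*1000
r=cv2.minAreaRect(ab[:,:2].astype(np.float32));print("green",len(u),"b range",np.percentile(ab[:,0],[0,2,98,100]).round(1),"a range",np.percentile(ab[:,1],[0,2,98,100]).round(1),"rect(b,a)",r)
# edges: bright outline cast on face
E
python3 rel.py 10
```

```text
time_s: 24.65
position: [0.574, -0.0214, 0.1045]
tool_rot: [[-0.073, 0.951, 0.301], [0.997, 0.07, 0.02], [-0.002, 0.301, -0.953]]
ft_force: [-0.1, -0.1, -2.0]
grip_width: 0.0133
t 24.65 p [ 0.574  -0.0214  0.1045] F [-0.12 -0.07 -2.02] M [-0.08  0.29  0.04] w 0.0133
tcp face: b 0.77 a 0.35 h 36.06 normalF -1.89 tilt err(8deg) [ 0.012  0.012 -0.   ]
green 245 b range [-202.4 -187.8   49.1   92.6] a range [-85.8 -76.2  27.7  40.5] rect(b,a) ((-54.98273468017578, -22.807437896728516), (126.23221588134766, 294.8418273925781), 89.78337097167969)
```

View pics/side10.png

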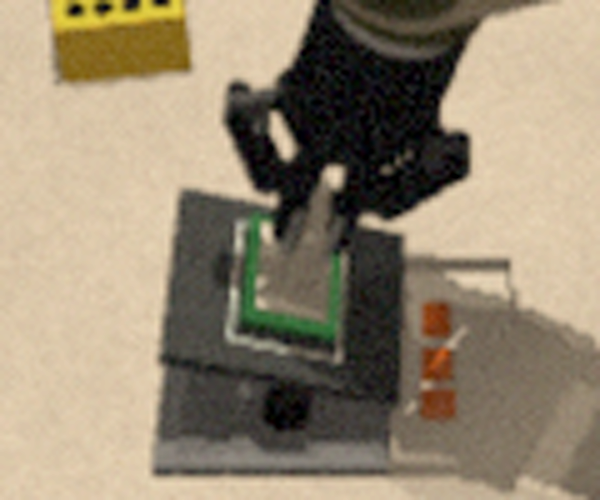

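```bash
cat > fit.py <<'E'
from plan import face,C
from plate import castpl
from h import *
import sys
def fit(tag,hb,tcpb=0,tcpa=0):
    F=face();nn=-F[:,2];i=load(f"pics/side{tag}.npz");f=i["frame"].astype(float)
    hsv=cv2.cvtColor(i["frame"],cv2.COLOR_RGB2HSV)
    gm=(f[...,1]-np.maximum(f[...,0],f[...,2])>18)
    u=np.argwhere(gm)[:,::-1]
    ab=(castpl(i,u,C+nn*(hb+5)/1000,nn)-C)@F*1000
    k=(abs(ab[:,0])<55)&(abs(ab[:,1])<42)&(u[:,0]<265);ab=ab[k]
    print("green",k.sum(),"b",np.percentile(ab[:,0],[1,99]).round(1),"a",np.percentile(ab[:,1],[1,99]).round(1))
    b,a=ab[:,0],ab[:,1]
    # green rim centrelines: near edge strip, up and down strips
    for nm,X,Y,lo,hi,y0,y1 in(("b+",b,a,32,46,-18,18),("a+",a,b,19,34,-5,30),("a-",a,b,-34,-19,-5,30)):
        k=(X>lo)&(X<hi)&(Y>y0)&(Y<y1)
        if k.sum()>5:
            g=np.polyfit(Y[k],X[k],1);print(nm,k.sum(),"X at Y=0 %.2f, mid %.2f, slope deg %.2f, outer %.1f"%(g[1],X[k].mean(),np.degrees(g[0]),np.abs(X[k]).max()))
    # outline
    g=i["frame"].astype(float).min(2);q=(castpl(i,np.argwhere(np.ones(g.shape))[:,::-1],C,nn)-C)@F*1000
    B=q[:,0].reshape(g.shape);A=q[:,1].reshape(g.shape)
    sat=hsv[...,1]
    m=(g>70)&(abs(A)<40)&(abs(B)<52)
    for nm,X,Y,lo,hi,y0,y1 in(("out b+",B,A,38,47,-26,26),("out a+",A,B,26,35,-20,38),("out a-",A,B,-35,-26,-20,38)):
        k=m&(X>lo)&(X<hi)&(Y>y0)&(Y<y1)
        if k.sum()>5:
            gg=np.polyfit(Y[k],X[k],1);print(nm,k.sum(),"X at Y=0 %.2f mid %.2f slope %.2f"%(gg[1],X[k].mean(),np.degrees(gg[0])))
if __name__=="__main__": fit(sys.argv[1],float(sys.argv[2]))
E
python3 fit.py 10 7.5
```

```text
green 119 b [-36.2  40.1] a [-23.7  27.6]
b+ 31 X at Y=0 36.32, mid 36.33, slope deg -1.29, outer 40.7
a+ 21 X at Y=0 25.40, mid 24.81, slope deg -2.34, outer 27.8
a- 16 X at Y=0 -22.09, mid -21.95, slope deg 0.79, outer 23.9
out b+ 14 X at Y=0 43.29 mid 42.82 slope -2.11
out a+ 16 X at Y=0 30.38 mid 30.53 slope 0.47
```

```bash
python3 -m pendant '[0,-0.016,-0.02,0.03,0,0,0, 0,0,0,0.03,0,0,0, 0,0,0,0.03,0,0,0, 0,0,0,0.02,0,0,0, 0,0,0,0,0,0,0, 0,0,0,0,0,0,0, 0,0,0,0,0,0,0]'
python3 rel.py 11 | head -3; python3 fit.py 11 1.5
```

```text
time_s: 25.4
position: [0.5747, -0.0221, 0.0987]
tool_rot: [[-0.073, 0.951, 0.3], [0.997, 0.07, 0.021], [-0.001, 0.301, -0.954]]
ft_force: [-0.2, -0.6, -1.9]
grip_width: 0.0128
t 25.4 p [ 0.5747 -0.0221  0.0987] F [-0.17 -0.59 -1.95] M [-0.01  0.27  0.02] w 0.0128
tcp face: b 0.00 a -0.78 h 30.35 normalF -1.79 tilt err(8deg) [ 0.009  0.011 -0.   ]
green 264 b range [-205.7 -184.6   90.5   97.7] a range [-87.5 -74.7  26.6  41.3] rect(b,a) ((-50.970062255859375, -14.49359130859375), (299.7315368652344, 126.57777404785156), 10.19221019744873)
green 117 b [-38.1  38.4] a [-25.1  26.3]
b+ 26 X at Y=0 35.20, mid 35.20, slope deg 0.30, outer 38.4
a+ 22 X at Y=0 23.92, mid 23.66, slope deg -1.10, outer 26.6
a- 15 X at Y=0 -23.43, mid -23.07, slope deg 2.11, outer 25.3
out b+ 17 X at Y=0 43.55 mid 42.64 slope -4.12
out a+ 15 X at Y=0 30.51 mid 30.69 slope 0.56
```

View pics/side11.png

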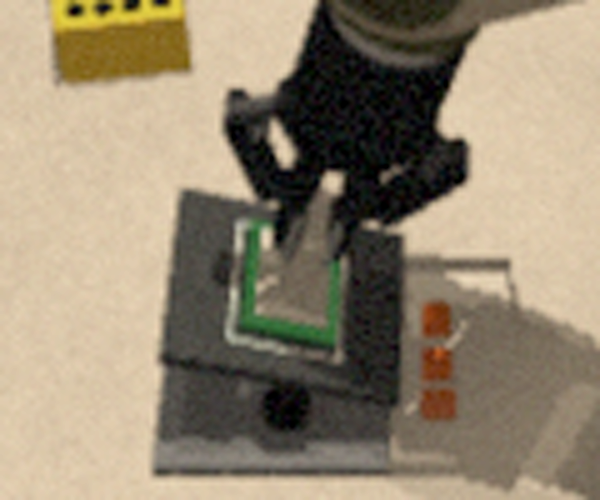

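```bash
python3 -m pendant '[0,0,0,0.01,0,0,0, 0,0,0,0.01,0,0,0, 0,0,0,0,0,0,0, 0,0,0,0,0,0,0]'
python3 -m pendant '[0,0,0,0.008,0,0,0, 0,0,0,0,0,0,0, 0,0,0,0,0,0,0]'; python3 -c "
from plan import *
st()"
```

```text
time_s: 25.85
position: [0.575, -0.0221, 0.0977]
tool_rot: [[-0.073, 0.951, 0.3], [0.997, 0.07, 0.021], [-0.001, 0.301, -0.954]]
ft_force: [0.8, 0.1, -1.5]
grip_width: 0.0133
time_s: 26.15
position: [0.5751, -0.0221, 0.0973]
tool_rot: [[-0.073, 0.951, 0.3], [0.997, 0.07, 0.021], [-0.001, 0.301, -0.954]]
ft_force: [0.4, 0.0, -1.3]
grip_width: 0.013
t 26.15 p [ 0.5751 -0.0221  0.0973] F [ 0.41  0.03 -1.3 ] M [-0.01  0.24 -0.  ] w 0.013
```

```bash
python3 -m pendant '[0,0,0,0.008,0,0,0, 0,0,0,0,0,0,0, 0,0,0,0,0,0,0]'; python3 -c "
from plan import *
st()"; python3 -m pendant '[0,0,0,0.008,0,0,0, 0,0,0,0,0,0,0, 0,0,0,0,0,0,0]'; python3 -c "
from plan import *
st()"
```

```text
time_s: 26.45
position: [0.5752, -0.0221, 0.0971]
tool_rot: [[-0.073, 0.951, 0.3], [0.997, 0.07, 0.02], [-0.001, 0.301, -0.954]]
ft_force: [-2.4, 0.2, 1.7]
grip_width: 0.013
t 26.45 p [ 0.5752 -0.0221  0.0971] F [-2.42  0.2   1.7 ] M [-0.04  0.36 -0.01] w 0.013
time_s: 26.75
position: [0.5752, -0.0221, 0.097]
tool_rot: [[-0.073, 0.951, 0.3], [0.997, 0.07, 0.02], [-0.002, 0.301, -0.954]]
ft_force: [-6.3, -1.7, 5.7]
grip_width: 0.0133
t 26.75 p [ 0.5752 -0.0221  0.097 ] F [-6.29 -1.71  5.7 ] M [-0.03  0.56  0.03] w 0.0133
```

```bash
python3 -m pendant '[0,0,-0.006,0,0,0,0, 0,0,0,0,0,0,0, 0,0,0,0,0,0,0, 0,0,0,0,0,0,0]'; python3 rel.py 12 | head -3; python3 fit.py 12 0; python3 -c "
from plan import *
for _ in range(1):
  s=observe();F=face();print('tool axes F',(F.T@np.array(s['ft_force'])).round(2),'M',(F.T@np.array(s['wrist_torque'])).round(2))"
```

```text
time_s: 27.15
position: [0.5752, -0.0222, 0.0971]
tool_rot: [[-0.073, 0.951, 0.301], [0.997, 0.07, 0.02], [-0.002, 0.302, -0.953]]
ft_force: [-3.8, -0.9, 6.2]
grip_width: 0.0131
t 27.15 p [ 0.5752 -0.0222  0.0971] F [-3.78 -0.87  6.18] M [0.02 0.45 0.01] w 0.0131
tcp face: b -0.07 a -0.78 h 28.62 normalF 7.05 tilt err(8deg) [ 0.015  0.013 -0.   ]
green 249 b range [-224.4 -199.8   83.3   93.2] a range [-97.3 -85.1  26.6  41.7] rect(b,a) ((-62.51080322265625, -13.626678466796875), (309.31689453125, 131.90744018554688), 16.658811569213867)
green 113 b [-36.6  38.4] a [-25.4  26.3]
b+ 25 X at Y=0 35.40, mid 35.40, slope deg 0.02, outer 38.5
a+ 21 X at Y=0 23.83, mid 23.42, slope deg -1.81, outer 26.3
a- 14 X at Y=0 -23.82, mid -23.39, slope deg 2.04, outer 25.6
out b+ 17 X at Y=0 43.35 mid 42.56 slope -3.65
out a+ 16 X at Y=0 30.38 mid 30.53 slope 0.47
tool axes F [ 0.12 -1.75 -7.5 ] M [ 0.49  0.1  -0.  ]
```

View pics/side12.png

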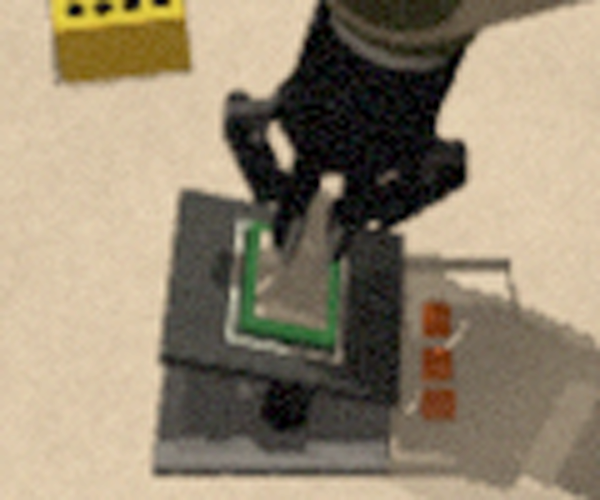

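```bash
python3 -m pendant '[0,0,0,0,0,0,0, 0,0,0,0,0,0,0, 0,0,0,0,0,0,0, 0,0,0,0,0,0,0, 0,0,0,0,0,0,0]'; python3 -c "
from plan import *
s=st();F=face();print((F.T@np.array(s['ft_force'])).round(2),max(abs(np.array(s['qvel']))))
print(close_job())"
```

```text
time_s: 27.7
position: [0.5752, -0.0221, 0.097]
tool_rot: [[-0.073, 0.951, 0.301], [0.997, 0.07, 0.02], [-0.002, 0.302, -0.953]]
ft_force: [-3.6, 1.1, 5.1]
grip_width: 0.0132
t 27.7 p [ 0.5752 -0.0221  0.097 ] F [-3.65  1.12  5.1 ] M [0.07 0.46 0.03] w 0.0132
[ 1.38 -1.86 -5.94] 0.13456266106762602
the job is handed in; nothing more can be done
None
```

I wiped all three chips off the face into the catch tray with the blue scraper, the largest of the three look-alikes. I then stood the scraper back where it began, clear of the stage. The glass slide is gripped and pressed inside the white outline, and I handed the job in at 27.7 s.

- **Position and tilt:** The side camera puts the slide about 1 mm or less off the outline's centre. The tool is within about 0.15° of the measured slope of 0.305 rad, and contact came at the expected height, which fits a flush seat.
- **Force:** The wrist read about 6–7 N square to the face, or about 8 N once the slide's own weight is allowed for. It held steady with the arm still.
- **Weak checks:**
  - The squareness estimates from the narrow visible green edges scattered by about ±2°. The lower outline line was too hidden to fit, so squareness rests mainly on the tool pose matching the outline's measured angle.
  - About 2 N of sideways force along the slope remained.
  - The top camera was blocked by the arm, so the final check used the side view only.

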